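Hang the loaded slide basket on the drip peg

TASK

Hang the staining basket that holds the glass slides on the drip peg over the white tray: put its eye over the end of the peg and push it in so that it lifts the keeper flap and goes right past it, then let it hang from the peg with the flap fallen shut behind it. Leave the empty basket standing where it is.

Things in the scene. Friction and masses are not known exactly. Their poses are not given: they have to be found in the camera images.
- loaded_basket: Steel wire slide basket, 50 (x) by 160 (y) mm, sides 45 mm high, with ten upright slides with white ends (tops at 80 mm); 0.13-0.24 kg. A rigid bail carries a level top bar along y, 10 mm wide, 12 high, 160 long, its underside at 150 mm: grip it from above, across x, firmly, 50 mm to a side of its middle. Stands left or right on the bench. Origin: centre of underside; y along the bar, z up.
- eye (a point): Top of the loaded basket's eye: middle of the bar's underside, 150 mm above the basket's origin, axes as the basket's. The eye is a closed loop of 6 mm wire hanging under the bar in the y-z plane: free opening 50 mm wide (y), 40 mm high (from here down); the peg goes through it along x.
- empty_basket: The same steel basket without slides, standing on the other side of the bench; to be left alone. Origin and axes as for the loaded basket.
- station: Fixed drip station: white tray, 22 mm high, with a column 24 mm square, 268 mm high. A level flat peg, 14 mm wide, 10 high, top face at 215 mm, runs from the column to -x (towards the robot); its free end is 143 mm from the column's axis. 41 to 51 mm above the peg's top a 10 mm wide arm runs out to the flap's pin. Origin: on the bench at the column's axis; x along the peg to the column.
- seat (a point): Where the underside of the bar should come to rest: on the middle of the peg's top face, 60 mm before the column's axis (towards the peg's free end) and 62 mm beyond the flap's pin. Axes as the station's.
- flap (a joint): Keeper flap, rad: a forked steel plate, 32 mm wide, hanging astride the peg from a pin 122 mm before the column's axis, 44 mm above the peg's top, to 9 mm below it. 0 = shut, on its stop (cannot swing outwards); grows to 1.35 as its edge swings in to the column and up. Under 1 N lifts it; it falls shut by its weight behind a bar 10 mm above the peg once that is 55 mm past the pin.
Not all that is in view belongs to the job. What is shaped like the loaded_basket but red is not meant.

How it is judged:
By the outcome, as a careful person would: the job done as asked, in the order asked, and still so for the second after the job is handed in, with the robot touching nothing.
It also fails if it takes over 40 s, if anything falls off the work surface, if the arm or the gripper's body presses on something with over 40 N, if the wrist force passes 120 N, or if a joint passes its speed limit or range.

ROBOT

A 6-joint arm with a two-finger parallel gripper is mounted at the origin on the work surface. World frame = base frame: x ahead of the robot, y to its left, z up, the work surface at z = 0. Lengths are in mm, angles in degrees, forces in N, time in s.
With the tool pointing down it reaches from about 350 to 850 mm from the base axis. Payload 8.1 kg.
Tool frame: the origin (TCP) lies midway between the tips of the shut fingers; the grasp point (between the pads) lies 19 mm behind it (manip.hold_point_z is the z of the grasp point in the tool frame, in mm); z points along the fingers, y is the direction in which the jaws open and shut (so a half turn about z gives the same grasp; the last joint's range is limited). The gripper opens to 85 mm and grips with 20 to 120 N. Pads are 22 mm wide; open, the fingers measure 114 mm over their backs; the gripper's body (76 mm by 85 mm) begins 54 mm behind the grasp point. The pads swing forward as they close: fully open they stand 13 mm farther back than shut.
Start: joints at [-70.325, 7.471, 85.268, -0, 87.261, -4.893], TCP at [249.488, -545.675, 231.292] pointing down, gripper open.
Joint ranges: [-169.43, 169.43], [-51.17, 129.36], [1.28, 143.12], [-76.62, 256.62], [0, 156.53], [-152.29, 152.29]. Speed limits (degrees/s): [136.94, 136.94, 159.86, 180, 180, 180].

INTERFACE

Orientations are given as [roll, pitch, yaw] about the fixed x, y, z axes, in that order (R = Rz(yaw) Ry(pitch) Rx(roll)).
In Python, from station import manip gives the robot as it stands.
- The arm moves only by the tool play_rows, never from a script. Its argument "rows" is a list of rows, each a list of 4 numbers: the shift along the tool's x, y, z in m, then the turn about the tool's z in degrees. In form: [[dx, dy, dz, yaw], ...]. A call has 1 to 5 rows; each row shifts and turns the commanded pose from where the row before left it, along the tool's axes as they then stand; what a row does not reach is not made up. A row lasts 1/12 s, in which the tool goes at most 41.7 mm and 7.16 degrees, less where a joint would pass 70% of its speed; a pose out of reach is approached as far as the arm can. A call is refused whole if a number of a shift passes 0.0417 or a number of a turn 7.16, either way. A call with a gripper value outside its range is refused whole. "grip" is the opening, from 0 (shut) to 1 (fully open), set as the call begins (left out, the last holds). The fingers move at their own pace and stop on an object; "squeeze" is the grip in N (left out, the last holds). Time passes only in rows, so rows that do not move let the fingers close. It gives the time, the measured TCP pose, the force and the opening at its end, in the units of the state.
- manip.read_state(): the state, without advancing time (a new reading comes with each control period).
- manip.capture(name): name is "side" or "top"; returns a dict with "pixels" (400x640x3 uint8, blue, green, red), "fovy" (degrees; the focal length in pixels is half the picture's height over the tangent of half this angle, whatever the lens; pixels are square), "cx", "cy" (the principal point, pixels), "origin" and "attitude" of the camera in the world. Camera axes: x right, y up, looking along -z (the intrinsics and any distortion apply to the point x, -y, -z); pixel columns grow to the right and rows downward; lengths in mm; the calibration is good to about 2 mm. A picture is of the moment at which its call begins. There is no depth.
- manip.sign_off(): hands the job in, once; it reports no verdict.
The state is a dict: "clock": time; "joint_pos": joint angles; "qd": joint speeds; "joint_torque": joint torques, N m; "tool_pos": TCP position; "orientation": TCP orientation; "wrist_force": force on the tool from outside, world axes, zero at the start; "torque": the same for the moment, N m; "width": opening from 0.0 (shut) to 1.0 (fully open).
Only numpy, scipy, OpenCV 4.12 (cv2) and the standard library are available. Lean on these libraries where they do the work, as an engineer would, in place of code of your own. Each camera call takes 0.05 s, during which the arm holds its last target.

## Working session

There is one attempt and no reset: what is moved stays moved. The work goes in short steps, Python scripts to look and compute and a tool call to move; the robot and the scene stay as the last step left them, time stands still between calls to the robot, and variables do not carry over. Pictures are saved under pics/ and viewed, and the job is handed in when it is done.

Besides the shell and the picture viewer there is one more tool, called after "Call:" as name(argument=value, ...), one argument or row to a line, values as JSON. play_rows: Moves the arm, as the interface text tells. Its arguments: {"type":"object","properties":{"rows":{"type":"array"},"grip":{"type":"number"},"squeeze":{"type":"number"}},"required":["rows"]}

```bash
mkdir -p pics; ls; python3 - <<'E'
from station import manip
import cv2
print(manip.read_state())
for n in("side","top"):
    c=manip.capture(n); print({k:v for k,v in c.items() if k!="pixels"}); cv2.imwrite(f"pics/{n}0.png",c["pixels"])
E
```

```text
pics
{'clock': 0.0, 'joint_pos': array([-7.03224616e+01,  7.51657528e+00,  8.53294285e+01, -1.47202343e-04,
        8.72632486e+01, -4.89128129e+00]), 'qd': array([-0.05873488, -0.00672958, -0.01508161,  0.04785709,  0.02230241,
       -0.0726092 ]), 'joint_torque': array([-3.48107806e-04, -5.69407475e+01, -5.00550413e+01,  1.12700735e-05,
        1.52208062e-02,  6.27197323e-06]), 'tool_pos': array([ 249.31764048, -545.12867792,  230.22772877]), 'orientation': array([-1.79891133e+02, -9.16894354e-03,  2.45688182e+01]), 'wrist_force': array([-0.37539032, -0.24526932, -0.87232928]), 'torque': array([-0.01143824,  0.02857962, -0.03262767]), 'width': 0.9985795575403188}
{'fovy': 51.913412546361684, 'cx': 319.20113882477193, 'cy': 196.71395103027126, 'origin': array([ 88.28366665, 987.51788887, 902.01370807]), 'attitude': array([  54.20425486,   -0.77446485, -153.01710248])}
{'fovy': 57.20213199145522, 'cx': 323.5347824876968, 'cy': 199.18869138499971, 'origin': array([ 354.53103907,   91.53758891, 1140.82025357]), 'attitude': array([  9.12489679,   1.16252925, -90.27330357])}
```

View pics/side0.png

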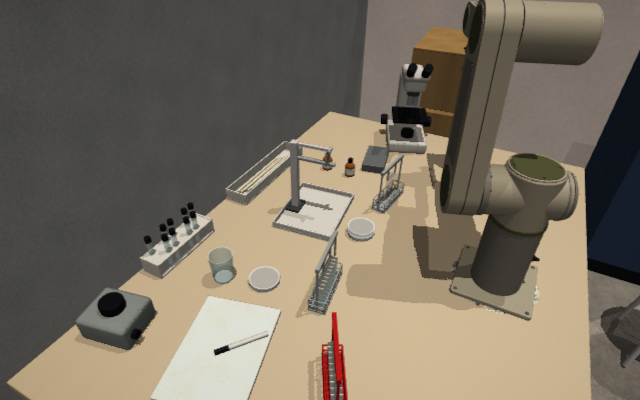

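View pics/top0.png

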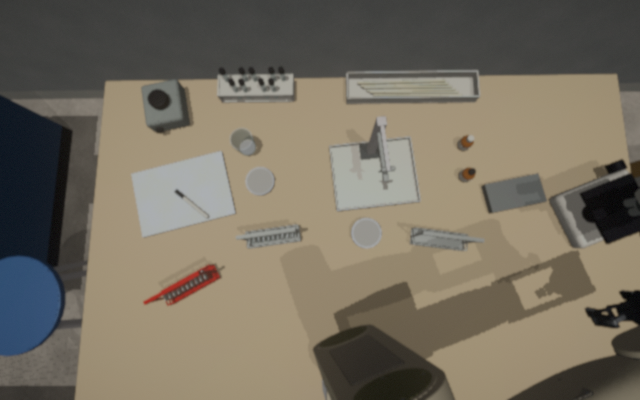

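```bash
python3 - <<'E'
import cv2,numpy as np
t=cv2.imread("pics/top0.png");s=cv2.imread("pics/side0.png")
def z(im,x,y,w,h,k):return cv2.resize(im[y:y+h,x:x+w],None,fx=k,fy=k,interpolation=cv2.INTER_CUBIC)
a=z(t,225,210,90,50,8);b=z(t,395,210,90,50,8)
cv2.imwrite("pics/t_bask.png",cv2.convertScaleAbs(np.vstack([a[:300],b[:300]]),alpha=1.3))
cv2.imwrite("pics/t_st.png",cv2.convertScaleAbs(z(t,325,105,100,75,8),alpha=1.3)) if 1 else 0
cv2.imwrite("pics/s_left.png",z(s,295,230,60,85,7)[:595])
cv2.imwrite("pics/s_right.png",z(s,360,150,60,65,9)[:595])
cv2.imwrite("pics/s_st.png",z(s,270,130,100,75,8)[:595])
E
```

```text
(no output)
```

View pics/t_bask.png

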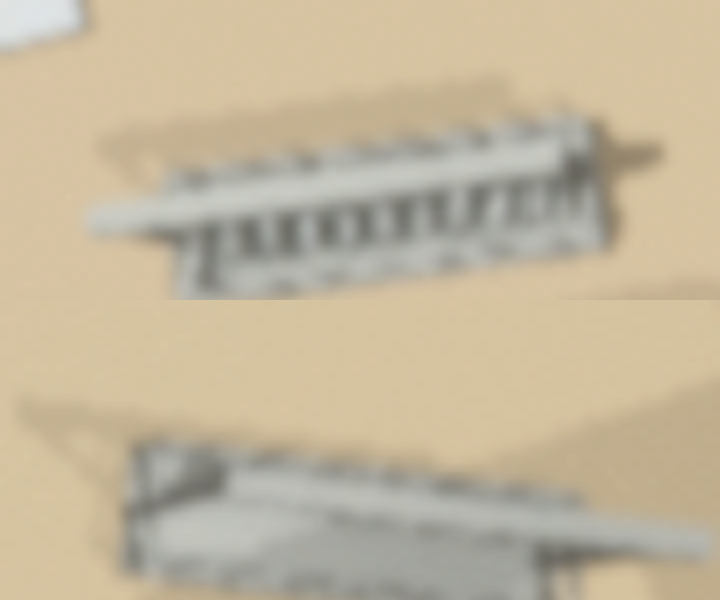

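View pics/t_st.png

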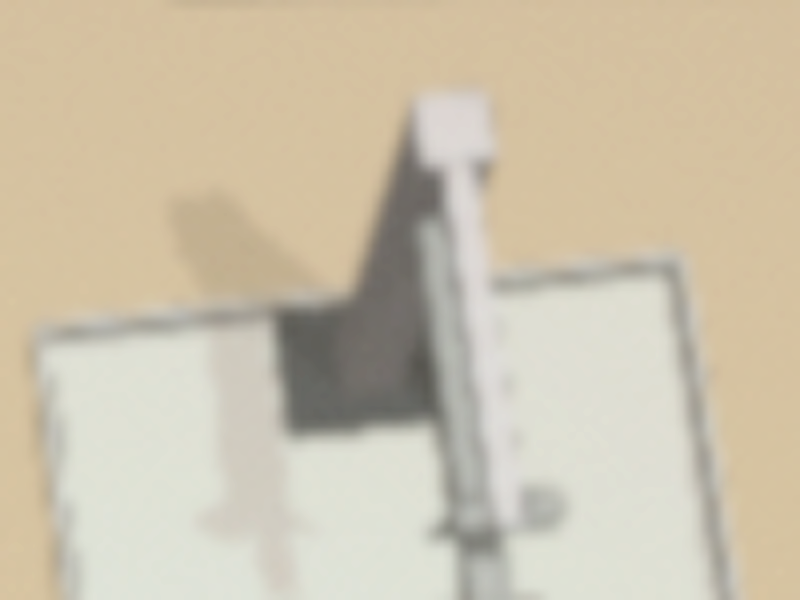

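View pics/s_left.png

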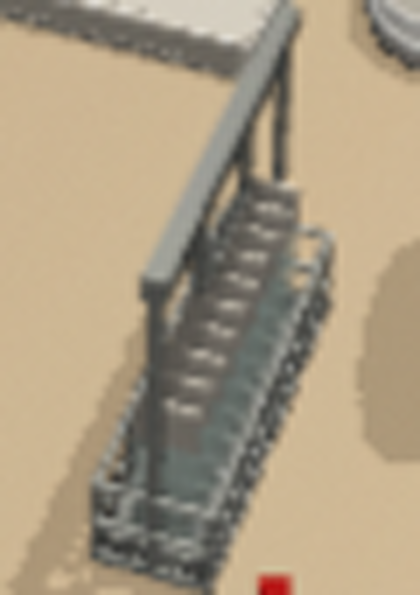

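View pics/s_right.png

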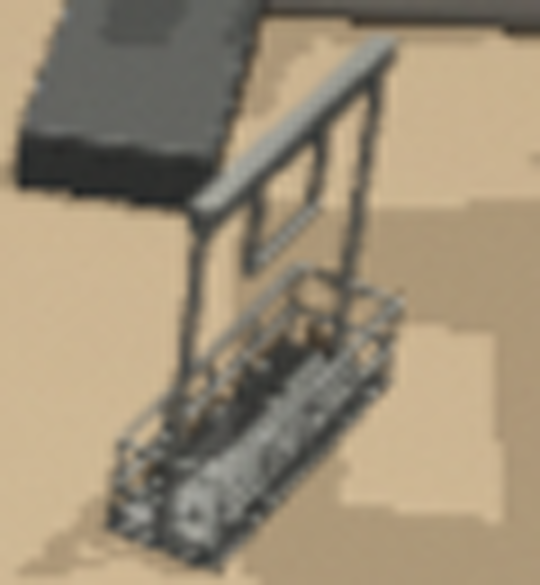

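View pics/s_st.png

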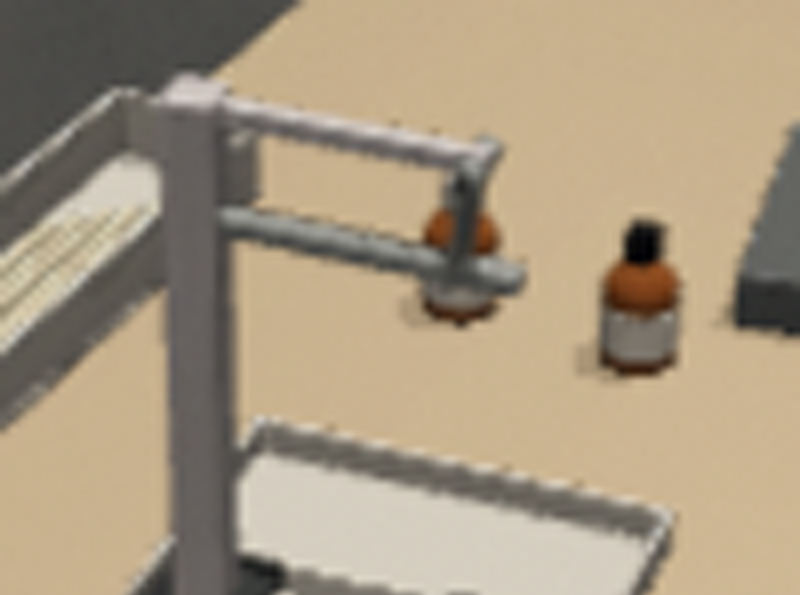

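```bash
python3 - <<'E'
import cv2,numpy as np
t=cv2.imread("pics/top0.png");s=cv2.imread("pics/side0.png")
def z(im,x,y,w,h,k):return cv2.resize(im[y:y+h,x:x+w],None,fx=k,fy=k,interpolation=cv2.INTER_CUBIC)
a=z(t,360,150,45,50,12)
b=z(s,315,140,30,30,18)
cv2.imwrite("pics/peg_end.png",a);cv2.imwrite("pics/peg_end_s.png",b)
E
```

```text
(no output)
```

View pics/peg_end.png

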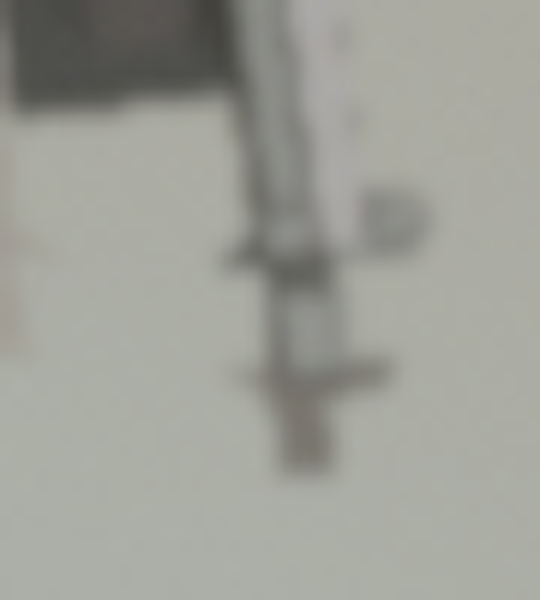

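View pics/peg_end_s.png

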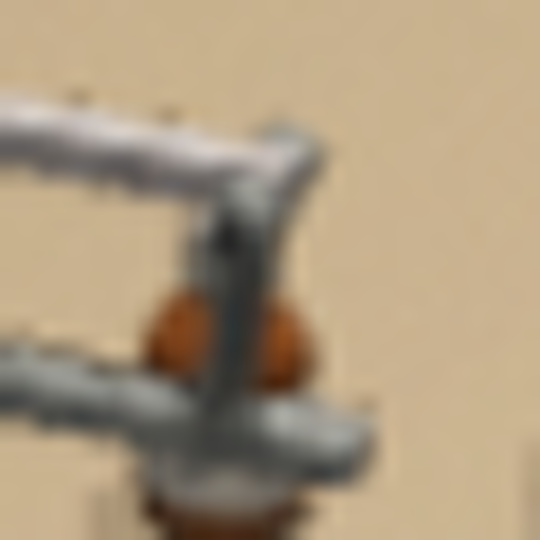

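```bash
cat > h.py <<'E'
import numpy as np,cv2
from scipy.spatial.transform import Rotation as R
from scipy.optimize import least_squares
CAM={'side':dict(fovy=51.913412546361684,c=(319.20113882477193,196.71395103027126),o=[88.28366665,987.51788887,902.01370807],a=[54.20425486,-0.77446485,-153.01710248]),
'top':dict(fovy=57.20213199145522,c=(323.5347824876968,199.18869138499971),o=[354.53103907,91.53758891,1140.82025357],a=[9.12489679,1.16252925,-90.27330357])}
def proj(n,P):
    c=CAM[n];f=200/np.tan(np.radians(c['fovy']/2))
    p=R.from_euler('xyz',c['a'],degrees=True).inv().apply(np.atleast_2d(P)-c['o'])
    return np.c_[c['c'][0]+f*p[:,0]/-p[:,2],c['c'][1]-f*p[:,1]/-p[:,2]]
def body(q,B): return R.from_euler('z',q[2],degrees=True).apply(np.atleast_2d(B))+[q[0],q[1],q[3] if len(q)>3 else 0]
def fit(obs,q0):
    r=lambda q:np.concatenate([(proj(n,body(q,B))[0]-uv) for n,B,uv in obs])
    s=least_squares(r,q0); return s.x,s.fun.reshape(-1,2).round(1)
def back(n,uv,z):
    return least_squares(lambda q:(proj(n,[q[0],q[1],z])[0]-uv),[500,0]).x
E
python3 - <<'E'
from h import *
for n,uv,z in [('top',(235.8,236.8),162),('top',(295.2,229.6),162),('side',(317.4,268.9),162),('side',(335.6,230.7),162),
 ('top',(381.3,120.6),268),('side',(294.2,140.8),268),('top',(385.8,180.5),215),('side',(334.3,163.1),215)]:
    print(n,z,back(n,uv,z).round(1))
b=[('top',[0,80,162],(235.8,236.8)),('top',[0,-80,162],(295.2,229.6)),('side',[0,80,162],(317.4,268.9)),('side',[0,-80,162],(335.6,230.7))]
print(fit(b,[450,150,0]),fit(b,[450,150,0,0]))
b=[('top',[0,0,268],(381.3,120.6)),('side',[0,0,268],(294.2,140.8)),('top',[-143,0,215],(385.8,180.5)),('side',[-143,0,215],(334.3,163.1))]
print(fit(b,[600,-50,0]),fit(b,[600,-50,0,0]))
E
```

```text
top 162 [412.  345.6]
top 162 [430.2 186.8]
side 162 [410.3 342.8]
side 162 [432.1 190.2]
top 268 [691.7 -36.1]
side 268 [692.1 -38.4]
top 215 [550.7 -50.6]
side 215 [553.5 -54. ]
(array([421.14121221, 266.07953952,   7.48258935]), array([[ 0.1,  0.5],
       [ 0. , -0.5],
       [-0.6,  0.6],
       [ 0.7, -0.7]])) (array([ 4.21156513e+02,  2.66060248e+02,  7.48205321e+00, -9.16632509e-02]), array([[ 0.1,  0.5],
       [ 0. , -0.5],
       [-0.6,  0.6],
       [ 0.7, -0.6]]))
(array([692.6296863 , -36.54070081,   5.79093688]), array([[ 0.2, -0.4],
       [-0.4,  0.2],
       [ 0.1,  0.1],
       [ 0.5,  0.7]])) (array([692.08247575, -35.95928095,   5.77514815,   1.68222141]), array([[ 0. , -0.4],
       [-0.4, -0.2],
       [ 0. ,  0.2],
       [ 0.6,  0.4]]))
```

```bash
cat >> h.py <<'E'
def plan(p,psi,tgt,psit,n,turn_rows=None):
    p=np.array(p,float);d=(np.array(tgt)-p)/n;rows=[];left=psit-psi
    for i in range(n):
        t=np.clip(-left,-7,7) if turn_rows is None else -(psit-psi)/n
        M=R.from_euler('xyz',[180,0,psi],degrees=True).as_matrix()
        s=M.T@d/1000
        rows.append([*(s.round(4)),round(float(t),2)]); psi-=t;left+=t
    return [[float(v) for v in r] for r in rows]
E
python3 - <<'E'
from h import *
for r in plan([249.5,-545.7,231.3],24.6,[450,-100,231],97.5,15): print(r)
E
```

```text
[0.0245, -0.0215, 0.0, -7.0]
[0.027, -0.0183, 0.0, -7.0]
[0.029, -0.0149, 0.0, -7.0]
[0.0306, -0.0112, 0.0, -7.0]
[0.0317, -0.0074, 0.0, -7.0]
[0.0324, -0.0035, 0.0, -7.0]
[0.0326, 0.0005, 0.0, -7.0]
[0.0323, 0.0044, 0.0, -7.0]
[0.0315, 0.0083, 0.0, -7.0]
[0.0302, 0.0121, 0.0, -7.0]
[0.0285, 0.0157, 0.0, -2.9]
[0.0277, 0.0171, 0.0, -0.0]
[0.0277, 0.0171, 0.0, -0.0]
[0.0277, 0.0171, 0.0, -0.0]
[0.0277, 0.0171, 0.0, -0.0]
```

Call:
play_rows(
  rows=[
    [0.025,-0.021,0,-7],
    [0.027,-0.018,0,-7],
    [0.029,-0.015,0,-7],
    [0.031,-0.011,0,-7],
    [0.032,-0.007,0,-7],
  ],
  grip=1,
)

```text
clock: 0.52
tool_pos: [318.2, -395.8, 230.6]
orientation: [-179.9, -0.0, 59.9]
wrist_force: [0.7, 0.3, 0.9]
width: 1.001
```

Call:
play_rows(
  rows=[
    [0.032,-0.003,0,-7],
    [0.033,0,0,-7],
    [0.032,0.004,0,-7],
    [0.031,0.008,0,-7],
    [0.03,0.012,0,-7],
  ],
)

```text
clock: 0.93
tool_pos: [384.1, -248.1, 230.9]
orientation: [-180.0, -0.0, 94.9]
wrist_force: [1.3, 0.7, 0.4]
width: 0.996
```

Call:
play_rows(
  rows=[
    [0.028,0.016,0,-2.9],
    [0.028,0.017,0,0],
    [0.028,0.017,0,0],
    [0.028,0.017,0,0],
    [0.028,0.017,0,0],
  ],
)

```text
clock: 1.35
tool_pos: [450.7, -99.0, 231.0]
orientation: [-180.0, -0.0, 97.5]
wrist_force: [0.0, -0.2, 0.2]
width: 0.999
```

Call:
play_rows(
  rows=[
    [0.03,0.001,0,0],
    [0.03,0.001,0,0],
    [0.03,0.001,0,0],
    [0.03,0.001,0,0],
    [0.03,0.001,0,0],
  ],
)

```text
clock: 1.77
tool_pos: [435.4, 50.1, 230.9]
orientation: [-180.0, -0.0, 97.5]
wrist_force: [0.5, -0.1, 0.5]
width: 1.001
```

Call:
play_rows(
  rows=[
    [0.03,0.001,0,0],
    [0.03,0.001,0,0],
    [0.03,0.001,0,0],
    [0.03,0.002,0,0],
    [0.03,0.002,0,0],
  ],
)

```text
clock: 2.18
tool_pos: [422.9, 199.8, 231.0]
orientation: [-180.0, 0.0, 97.5]
wrist_force: [0.6, -0.1, 0.8]
width: 0.998
```

Call:
play_rows(
  rows=[
    [0.03,0.002,0,0],
    [0.03,0.002,0,0],
    [0.03,0.002,0,0],
    [0.025,0.001,0,0],
    [0,0,0,0],
  ],
)

```text
clock: 2.6
tool_pos: [414.2, 317.0, 230.6]
orientation: [-179.9, -0.1, 97.6]
wrist_force: [0.2, 0.0, 0.2]
width: 0.999
```

```bash
python3 - <<'E'
from station import manip
import cv2,numpy as np
from h import *
print(manip.read_state()['tool_pos'],manip.read_state()['orientation'])
for n in("side","top"):
    c=manip.capture(n)["pixels"]
    x,y,w,h=(285,170,100,150) if n=="side" else (205,190,120,90)
    k=4 if n=="side" else 6
    cv2.imwrite(f"pics/{n}1.png",cv2.resize(c[y:y+h,x:x+w],None,fx=k,fy=k,interpolation=cv2.INTER_CUBIC))
E
```

```text
[414.22037432 316.96992544 230.64118761] [-1.79937145e+02 -7.64401552e-02  9.76494799e+01]
```

View pics/top1.png

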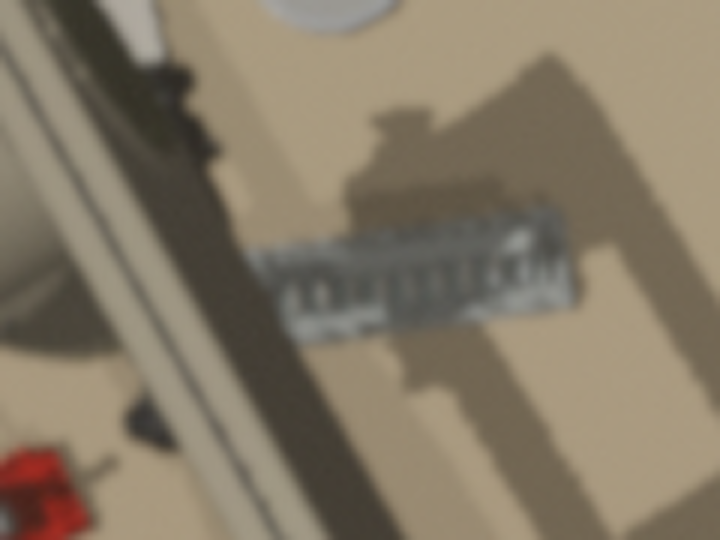

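View pics/side1.png

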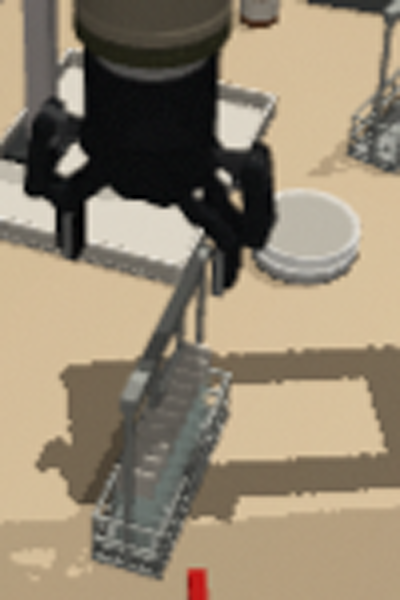

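```bash
python3 - <<'E'
from h import *
for z in (231,244,140): print((proj('side',[414.2,317,z])[0]-[285,170])*4,(proj('top',[414.2,317,z])[0]-[205,190])*6)
q=[421.1,266.1,7.48]
print((proj('side',body(q,[[0,50,162],[0,80,162],[0,-80,162]]))-[285,170])*4)
E
```

```text
[144.58622633 285.47824565] [211.05964489 265.41358497]
[144.93783499 269.34059879] [203.27542579 263.36941584]
[142.26748996 391.90039376] [259.96499307 278.25633794]
[[143.20012231 365.6430106 ]
 [127.13959607 398.09491189]
 [205.29088857 240.18240067]]
```

Call:
play_rows(
  rows=[
    [0,0,0.02,0],
    [0,0,0.02,0],
    [0,0,0.02,0],
    [0,0,0.02,0],
    [0,0,0.013,0],
  ],
)

```text
clock: 3.12
tool_pos: [414.8, 311.6, 135.9]
orientation: [-179.9, 0.1, 97.4]
wrist_force: [-0.4, -0.8, 0.0]
width: 1.001
```

Call:
play_rows(
  rows=[
    [0,0,0,0],
    [0,0,0,0],
    [0,0,0,0],
    [0,0,0,0],
    [0,0,0,0],
  ],
  grip=0,
  squeeze=90,
)

```text
clock: 3.53
tool_pos: [416.4, 313.8, 139.8]
orientation: [179.9, -0.1, 97.5]
wrist_force: [0.4, -0.2, -0.2]
width: 0.308
```

Call:
play_rows(
  rows=[
    [0,0,0,0],
    [0,0,0,0],
    [0,0,0,0],
    [0,0,0,0],
    [0,0,0,0],
  ],
)

```text
clock: 3.95
tool_pos: [416.1, 313.9, 139.5]
orientation: [179.9, -0.1, 97.5]
wrist_force: [-0.5, 0.6, 5.9]
width: 0.093
```

Call:
play_rows(
  rows=[
    [0,0,0,0],
    [0,0,0,0],
    [0,0,0,0],
  ],
)

```text
clock: 4.2
tool_pos: [416.0, 313.9, 139.5]
orientation: [179.9, -0.1, 97.5]
wrist_force: [-1.0, -0.4, 5.5]
width: 0.094
```

```bash
cat > snap.py <<'E'
import sys,cv2
from station import manip
tag=sys.argv[1]
print({k:manip.read_state()[k].round(1) if k!='width' else manip.read_state()[k] for k in('tool_pos','orientation','wrist_force','width')})
for a in sys.argv[2:]:
    n,x,y,w,h,k=a.split(',');x,y,w,h,k=map(int,(x,y,w,h,k))
    c=manip.capture(n)["pixels"]
    cv2.imwrite(f"pics/{tag}_{n}.png",cv2.resize(c[y:y+h,x:x+w],None,fx=k,fy=k,interpolation=cv2.INTER_CUBIC))
E
python3 snap.py grasp side,280,190,100,130,4
```

```text
{'tool_pos': array([416. , 313.9, 139.5]), 'orientation': array([ 1.799e+02, -1.000e-01,  9.750e+01]), 'wrist_force': array([-1. , -0.4,  5.5]), 'width': 0.09416318299287843}
```

View pics/grasp_side.png

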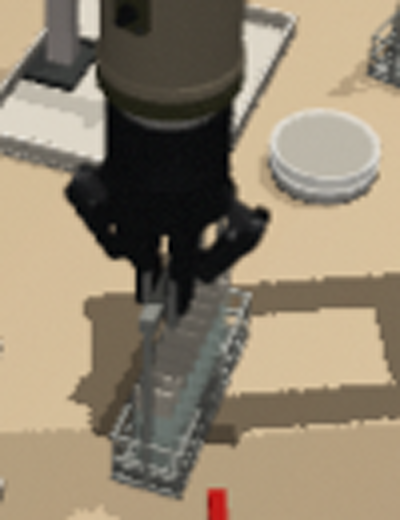

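Call:
play_rows(
  rows=[
    [0,0,-0.005,0],
    [0,0,-0.015,0],
    [0,0,-0.02,0],
    [0,0,-0.02,0],
    [0,0,-0.015,0],
  ],
)

```text
clock: 4.67
tool_pos: [415.5, 313.3, 214.8]
orientation: [180.0, -0.0, 97.5]
wrist_force: [0.6, 0.7, -1.7]
width: 0.097
```

Call:
play_rows(
  rows=[
    [0,0,-0.01,0],
    [0,0,-0.005,0],
    [0,0,0,0],
    [0,0,0,0],
  ],
)

```text
clock: 5.0
tool_pos: [415.2, 313.1, 227.5]
orientation: [-179.9, 0.0, 97.5]
wrist_force: [-0.5, -0.5, -2.3]
width: 0.096
```

```bash
python3 snap.py lift side,280,150,100,130,4 top,190,180,130,90,6
```

```text
{'tool_pos': array([415.2, 313.1, 227.5]), 'orientation': array([-179.9,    0. ,   97.5]), 'wrist_force': array([-0.5, -0.5, -2.3]), 'width': 0.09581664649275114}
```

View pics/lift_side.png

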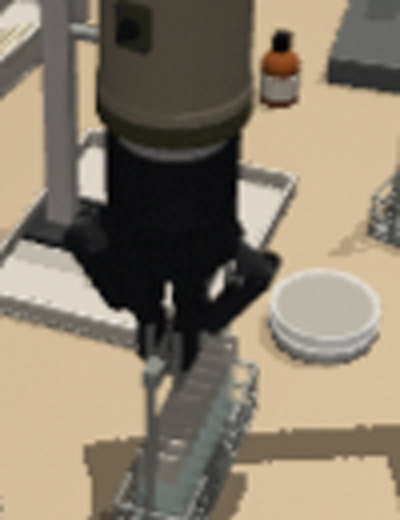

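Call:
play_rows(
  rows=[
    [0,0,0,1.7],
    [-0.01,0.002,0,0],
    [-0.02,0.004,0,0],
    [-0.026,0.005,0,0],
    [-0.028,0.005,0,0],
  ],
)

```text
clock: 5.52
tool_pos: [439.5, 230.2, 227.4]
orientation: [-179.9, 0.0, 95.9]
wrist_force: [0.5, 0.7, -1.9]
width: 0.097
```

Call:
play_rows(
  rows=[
    [-0.028,0.005,0,0],
    [-0.028,0.005,0,0],
    [-0.028,0.005,0,0],
    [-0.028,0.005,0,0],
    [-0.028,0.005,0,0],
  ],
)

```text
clock: 5.93
tool_pos: [478.5, 92.5, 227.5]
orientation: [-179.9, 0.0, 95.8]
wrist_force: [0.5, 0.0, -1.8]
width: 0.092
```

Call:
play_rows(
  rows=[
    [-0.028,0.005,0,0],
    [-0.028,0.005,0,0],
    [-0.022,0.005,0,0],
    [-0.016,0.004,0,0],
    [-0.01,0.002,0,0],
  ],
)

```text
clock: 6.35
tool_pos: [509.9, -9.3, 227.4]
orientation: [-179.9, 0.0, 95.7]
wrist_force: [-0.4, 1.6, -1.8]
width: 0.092
```

Call:
play_rows(
  rows=[
    [0,0,0,0],
    [0,0,0,0],
    [0,0,0,0],
    [0,0,0,0],
    [0,0,0,0],
  ],
)

```text
clock: 6.77
tool_pos: [509.9, -5.9, 228.3]
orientation: [180.0, -0.0, 95.9]
wrist_force: [0.1, 0.1, -2.0]
width: 0.091
```

```bash
python3 snap.py pre side,270,110,130,140,4 top,320,110,130,95,6
```

```text
{'tool_pos': array([509.9,  -5.9, 228.3]), 'orientation': array([180. ,  -0. ,  95.9]), 'wrist_force': array([ 0.1,  0.1, -2. ]), 'width': 0.09110097328882528}
```

View pics/pre_side.png

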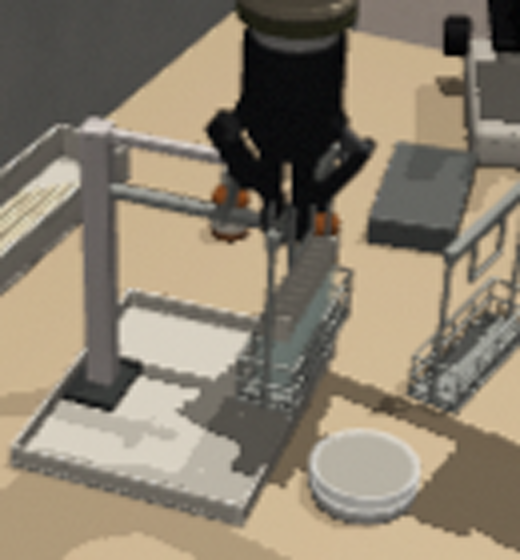

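View pics/pre_top.png

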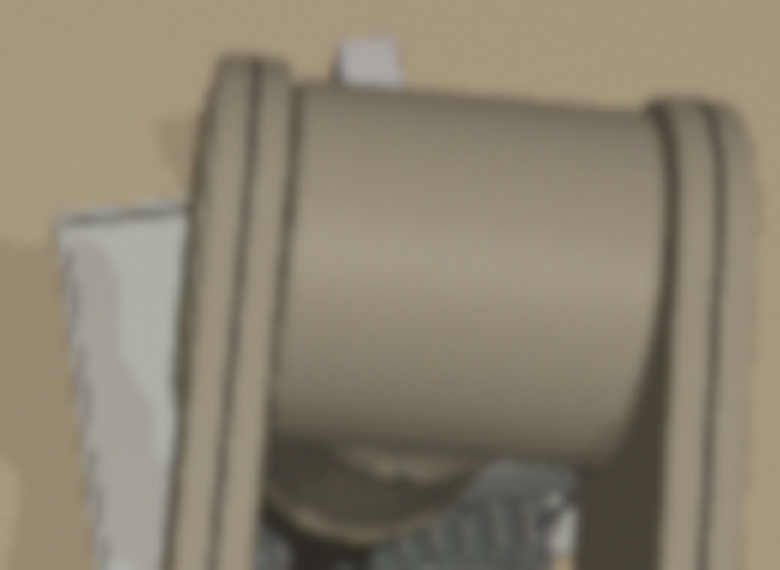

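```bash
cat >> h.py <<'E'
def overlay(img,n,x,y,k,q,tilt=0,st=(692.6,-36.5,5.79)):
    def dr(segs,T,col):
        for a,b in segs:
            p=((proj(n,T(np.array([a,b],float)))-[x,y]+.5)*k).astype(int)
            cv2.line(img,tuple(map(int,p[0])),tuple(map(int,p[1])),col,1)
    def T(P): return R.from_euler('xyz',[tilt,0,q[2]],degrees=True).apply(P-[0,0,150])+[q[0],q[1],q[3]+150]
    box=[(-25,-80),(25,-80),(25,80),(-25,80)]
    bar=[(-5,-80),(5,-80),(5,80),(-5,80)];S=[]
    for Q,z in((box,0),(box,45),(bar,162),(bar,150)):
        for i in range(4): S.append(([*Q[i],z],[*Q[(i+1)%4],z]))
    S+=[([0,-25,150],[0,-25,110]),([0,25,150],[0,25,110]),([0,-25,110],[0,25,110])]
    dr(S,T,(0,0,255))
    c=[(-12,-12),(12,-12),(12,12),(-12,12)];S=[(([*c[i],268]),[*c[(i+1)%4],268]) for i in range(4)]
    for s in(-7,7): S.append(([-12,s,215],[-143,s,215]))
    S+=[([-143,-7,215],[-143,7,215]),([-122,-16,259],[-122,16,259]),([-122,-16,259],[-122,-16,206]),([-122,16,259],[-122,16,206])]
    dr(S,lambda P:body(st,P),(0,200,0))
    return img
E
python3 - <<'E'
from h import *
a=overlay(cv2.imread("pics/pre_side.png"),'side',270,110,4,[514.8,-53.6,5.9,88.8]);cv2.imwrite("pics/pre_side_o.png",a)
t=cv2.imread("pics/top0.png")[100:200,310:440];t=cv2.resize(t,None,fx=6,fy=6)
cv2.imwrite("pics/top_o.png",overlay(t,'top',310,100,6,[421,266,7.5,0]))
E
```

```text
(no output)
```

View pics/pre_side_o.png

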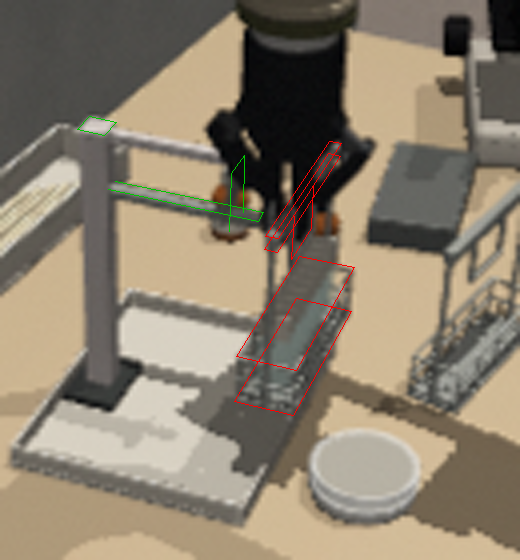

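View pics/top_o.png

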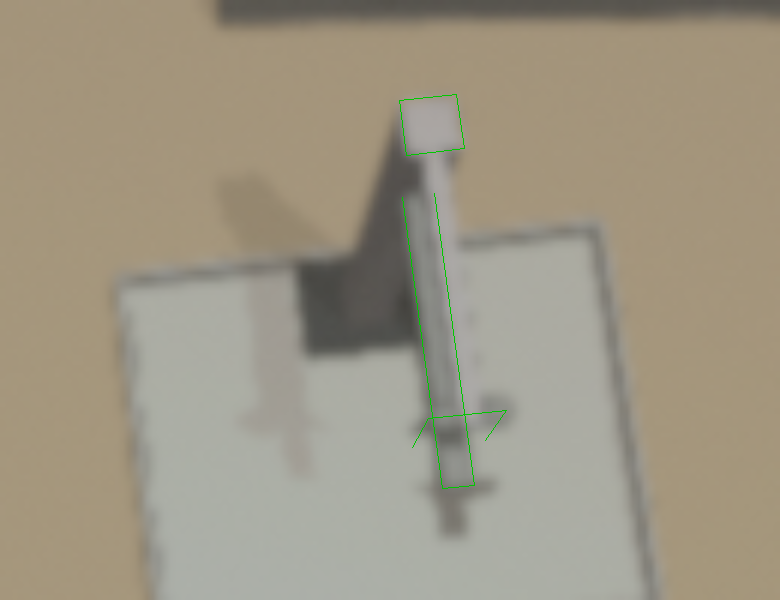

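Call:
play_rows(
  rows=[
    [0,0,0.006,0],
    [0,0,0.006,0],
    [0,0,0,0],
    [0,0.005,0,0],
    [0,0.01,0,0],
  ],
)

```text
clock: 7.28
tool_pos: [524.8, -5.3, 216.1]
orientation: [-180.0, -0.0, 95.8]
wrist_force: [0.4, 0.7, -2.1]
width: 0.093
```

Call:
play_rows(
  rows=[
    [0,0.01,0,0],
    [0,0.01,0,0],
    [0,0.005,0,0],
    [0,0,0,0],
  ],
)

```text
clock: 7.62
tool_pos: [550.8, -2.8, 216.2]
orientation: [180.0, -0.0, 95.8]
wrist_force: [0.3, -0.0, -1.5]
width: 0.093
```

```bash
python3 snap.py in1 side,270,110,100,100,6 
python3 - <<'E'
from h import *
from station import manip
s=manip.read_state();p=s['tool_pos'];psi=np.radians(s['orientation'][2])
e=p[:2]-48*np.array([np.cos(psi),np.sin(psi)])
d=R.from_euler('z',-5.79,degrees=True).apply([e[0]-692.6,e[1]+36.5,0]);print(d)
a=overlay(cv2.imread("pics/in1_side.png"),'side',270,110,6,[e[0],e[1],np.degrees(psi)-90,p[2]+10.5-150]);cv2.imwrite("pics/in1_o.png",a)
E
```

```text
{'tool_pos': array([550.8,  -2.8, 216.2]), 'orientation': array([180. ,  -0. ,  95.8]), 'wrist_force': array([ 0.3, -0. , -1.5]), 'width': 0.09342015436993603}
[-1.38327776e+02 -5.75096442e-02  0.00000000e+00]
```

View pics/in1_side.png

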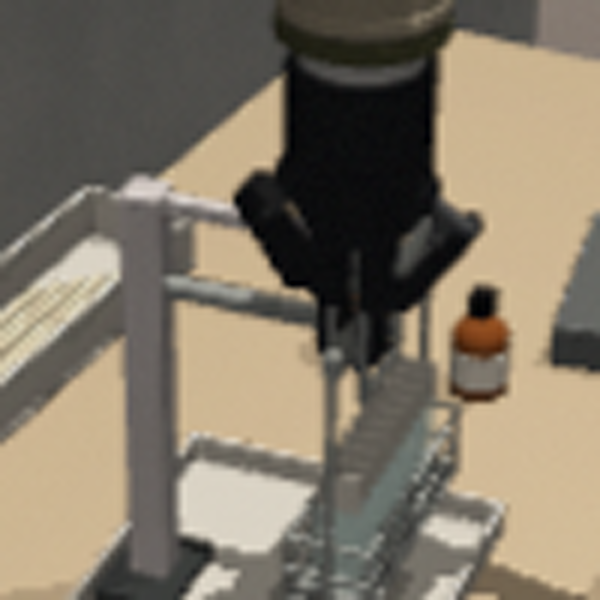

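View pics/in1_o.png

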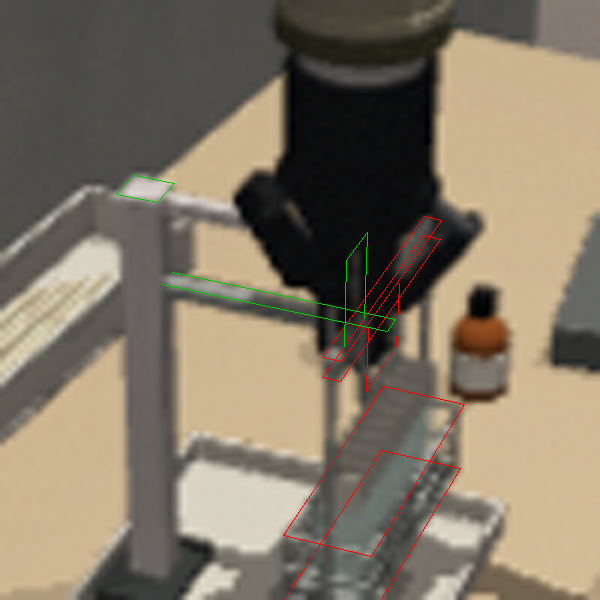

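Call:
play_rows(
  rows=[
    [0,0.004,0.003,0],
    [0,0.008,0,0],
    [0,0.008,0,0],
    [0,0.008,0,0],
    [0,0.008,0,0],
  ],
)

```text
clock: 8.08
tool_pos: [586.6, 0.9, 213.3]
orientation: [180.0, 0.0, 95.8]
wrist_force: [-1.1, 0.2, -1.8]
width: 0.098
```

Call:
play_rows(
  rows=[
    [0,0.008,0,0],
    [0,0.008,0,0],
    [0,0.008,0,0],
    [0,0.008,0,0],
    [0,0.006,0,0],
  ],
)

```text
clock: 8.5
tool_pos: [624.6, 4.8, 213.2]
orientation: [180.0, -0.0, 95.8]
wrist_force: [0.3, 0.8, -2.5]
width: 0.094
```

Call:
play_rows(
  rows=[
    [0,0.005,0,0],
    [0,0,0,0],
    [0,0,0,0],
    [0,0,0,0],
  ],
)

```text
clock: 8.83
tool_pos: [628.3, 5.1, 213.3]
orientation: [-180.0, 0.0, 95.8]
wrist_force: [0.4, 0.2, -1.6]
width: 0.093
```

```bash
cat > eye.py <<'E'
import sys
from h import *
from station import manip
s=manip.read_state();p=s['tool_pos'];psi=np.radians(s['orientation'][2])
e=p[:2]-48*np.array([np.cos(psi),np.sin(psi)])
d=R.from_euler('z',-5.79,degrees=True).apply([e[0]-692.6,e[1]+36.5,0]);print(d.round(1),p[2]+10.5)
E
python3 eye.py; python3 snap.py in2 side,270,110,100,100,6 top,340,110,100,95,6
```

```text
[-59.7  -0.1   0. ] 223.77500903838086
{'tool_pos': array([628.3,   5.1, 213.3]), 'orientation': array([-180. ,    0. ,   95.8]), 'wrist_force': array([ 0.4,  0.2, -1.6]), 'width': 0.09286020055005852}
```

View pics/in2_side.png

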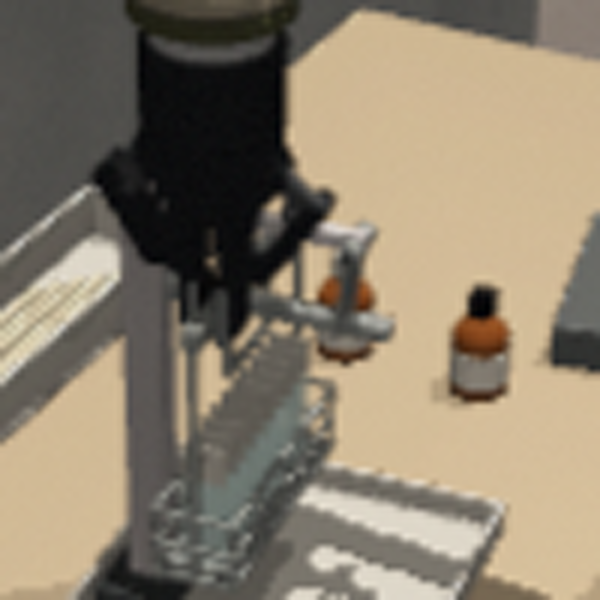

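View pics/in2_top.png

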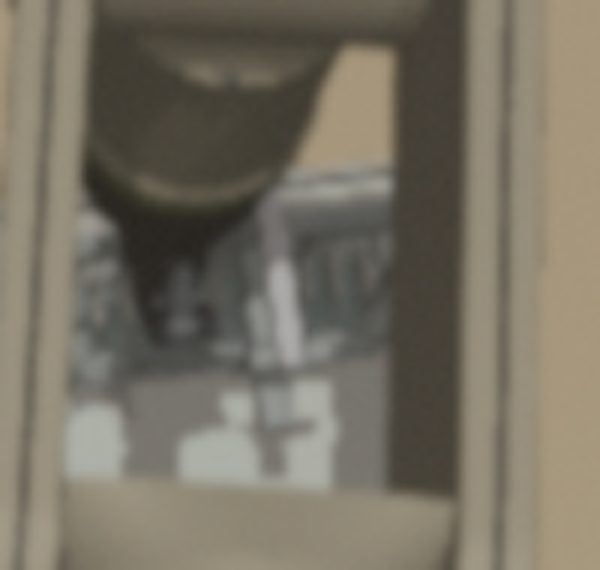

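Call:
play_rows(
  rows=[
    [0,0,0.002,0],
    [0,0,0.002,0],
    [0,0,0.002,0],
    [0,0,0,0],
  ],
)

```text
clock: 9.27
tool_pos: [628.1, 5.2, 206.5]
orientation: [-179.9, -0.0, 95.8]
wrist_force: [-0.2, -0.2, -2.8]
width: 0.097
```

Call:
play_rows(
  rows=[
    [0,0,0.001,0],
    [0,0,0.001,0],
    [0,0,0,0],
    [0,0,0,0],
  ],
)

```text
clock: 9.6
tool_pos: [628.5, 5.2, 205.2]
orientation: [-180.0, -0.0, 95.8]
wrist_force: [0.5, -0.2, -2.3]
width: 0.094
```

Call:
play_rows(
  rows=[
    [0,0,0.001,0],
    [0,0,0,0],
    [0,0,0,0],
  ],
)

```text
clock: 9.85
tool_pos: [628.7, 5.2, 204.6]
orientation: [180.0, 0.0, 95.8]
wrist_force: [-0.2, -0.3, -0.9]
width: 0.094
```

Call:
play_rows(
  rows=[
    [0,0,0.001,0],
    [0,0,0,0],
    [0,0,0,0],
  ],
)

```text
clock: 10.1
tool_pos: [628.8, 5.2, 204.1]
orientation: [179.9, 0.0, 95.8]
wrist_force: [-1.9, 0.7, 4.6]
width: 0.092
```

Call:
play_rows(
  rows=[
    [0,0,-0.0005,0],
    [0,0,0,0],
  ],
)

```text
clock: 10.27
tool_pos: [628.8, 5.2, 204.2]
orientation: [180.0, 0.0, 95.8]
wrist_force: [-0.8, 0.9, 3.9]
width: 0.099
```

Call:
play_rows(
  rows=[
    [0,0,0,0],
    [0,0,0,0],
    [0,0,0,0],
    [0,0,0,0],
    [0,0,0,0],
  ],
  grip=0.6,
)

```text
clock: 10.68
tool_pos: [628.4, 5.1, 203.5]
orientation: [-180.0, -0.0, 95.8]
wrist_force: [-0.1, 0.2, -0.6]
width: 0.602
```

Call:
play_rows(
  rows=[
    [0,0,0,0],
    [0,0,0,0],
    [0,0,0,0],
    [0,0,0,0],
    [0,0,0,0],
  ],
)

```text
clock: 11.1
tool_pos: [628.5, 5.2, 203.8]
orientation: [-180.0, -0.0, 95.8]
wrist_force: [0.1, 0.2, -0.8]
width: 0.602
```

```bash
python3 eye.py; python3 snap.py rel side,270,110,100,100,6
```

```text
[-59.6  -0.1   0. ] 214.28333079458915
{'tool_pos': array([628.5,   5.2, 203.8]), 'orientation': array([-180. ,   -0. ,   95.8]), 'wrist_force': array([ 0.1,  0.2, -0.8]), 'width': 0.6021883644548679}
```

View pics/rel_side.png

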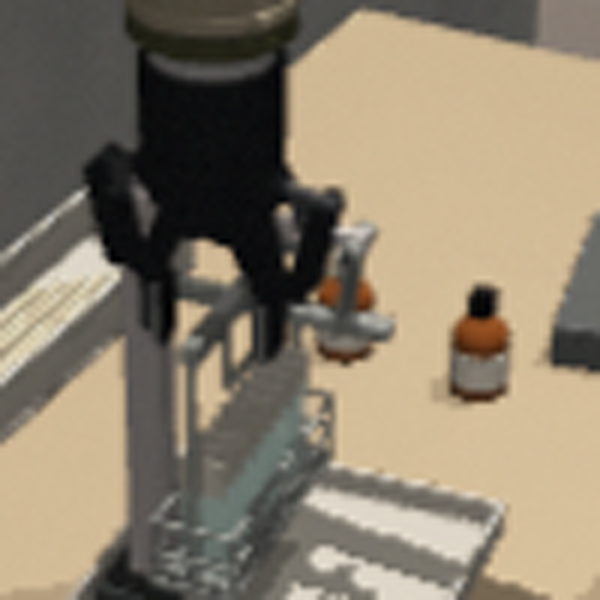

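Call:
play_rows(
  rows=[
    [0,0,-0.01,0],
    [0,0,-0.02,0],
    [0,0,-0.025,0],
    [0,0,-0.03,0],
    [0,0,-0.03,0],
  ],
)

```text
clock: 11.57
tool_pos: [628.1, 5.2, 320.4]
orientation: [-180.0, -0.0, 95.8]
wrist_force: [-0.2, 0.4, -0.1]
width: 0.602
```

Call:
play_rows(
  rows=[
    [0.03,-0.02,-0.02,0],
    [0.03,-0.03,0,0],
    [0.03,-0.03,0,0],
    [0.03,-0.03,0,0],
    [0.03,-0.03,0,0],
  ],
)

```text
clock: 11.98
tool_pos: [475.0, 139.2, 339.8]
orientation: [179.9, -0.0, 95.7]
wrist_force: [-0.2, 0.8, 1.0]
width: 0.598
```

Call:
play_rows(
  rows=[
    [0.03,-0.03,0,0],
    [0.03,-0.03,0,0],
    [0.02,-0.02,0,0],
    [0,0,0,0],
    [0,0,0,0],
  ],
)

```text
clock: 12.4
tool_pos: [389.3, 210.0, 340.2]
orientation: [179.9, -0.0, 95.9]
wrist_force: [0.8, -0.0, -0.2]
width: 0.604
```

```bash
python3 snap.py end side,270,120,100,100,6 top,330,105,100,80,7
```

```text
{'tool_pos': array([389.3, 210. , 340.2]), 'orientation': array([179.9,  -0. ,  95.9]), 'wrist_force': array([ 0.8, -0. , -0.2]), 'width': 0.6041895061841112}
```

View pics/end_side.png

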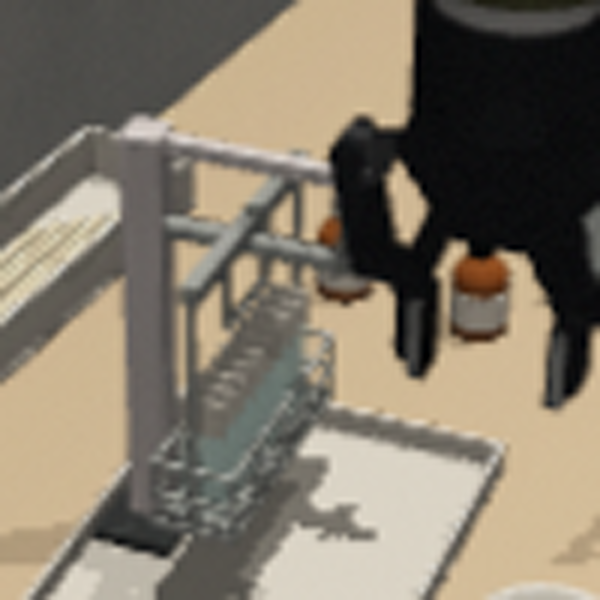

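View pics/end_top.png

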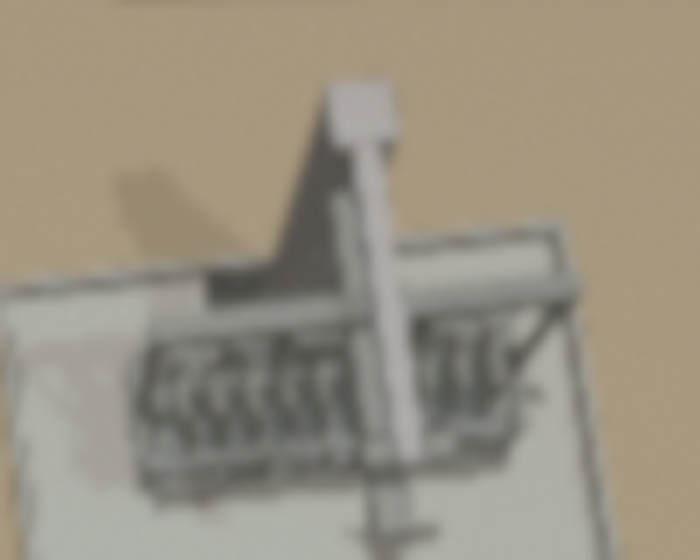

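Call:
play_rows(
  rows=[
    [0,0,-0.03,0],
    [0,0,-0.03,0],
    [0,0,-0.03,0],
    [0,0,0,0],
    [0,0,0,0],
  ],
)

```text
clock: 12.92
tool_pos: [391.7, 208.4, 430.9]
orientation: [179.8, -0.0, 95.6]
wrist_force: [0.6, -0.0, 0.0]
width: 0.597
```

```bash
python3 snap.py end2 side,270,110,130,110,5; python3 - <<'E'
from h import *
a=cv2.imread("pics/end2_side.png")
c=692.6-60*.9949;d=-36.5-60*.1009
cv2.imwrite("pics/end2_o.png",np.vstack([overlay(a.copy(),'side',270,110,5,[c,d,5.79,65])]))
E
```

```text
{'tool_pos': array([391.7, 208.4, 430.9]), 'orientation': array([179.8,  -0. ,  95.6]), 'wrist_force': array([ 0.6, -0. ,  0. ]), 'width': 0.5970336526990838}
```

View pics/end2_side.png

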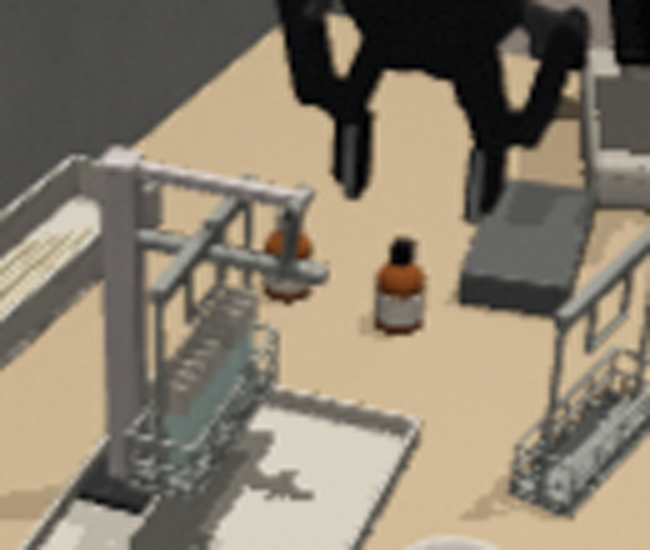

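View pics/end2_o.png

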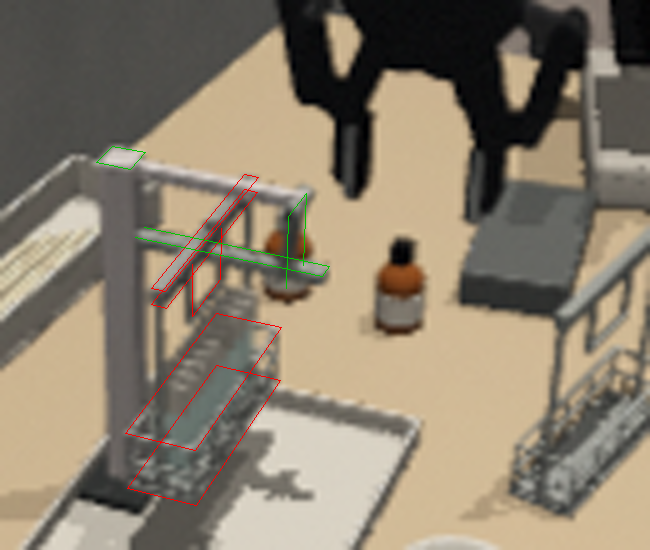

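```bash
python3 snap.py z top,340,130,80,50,9; mv pics/z_top.png pics/z1_top.png; python3 snap.py z side,285,130,55,60,10
```

```text
{'tool_pos': array([391.2, 208.3, 429.1]), 'orientation': array([180. ,  -0. ,  95.7]), 'wrist_force': array([ 0.3, -0.1, -1.4]), 'width': 0.6021570204932998}
{'tool_pos': array([390.7, 208.3, 428. ]), 'orientation': array([-179.9,    0. ,   95.7]), 'wrist_force': array([1.1, 0.6, 0. ]), 'width': 0.601708211050738}
```

View pics/z1_top.png

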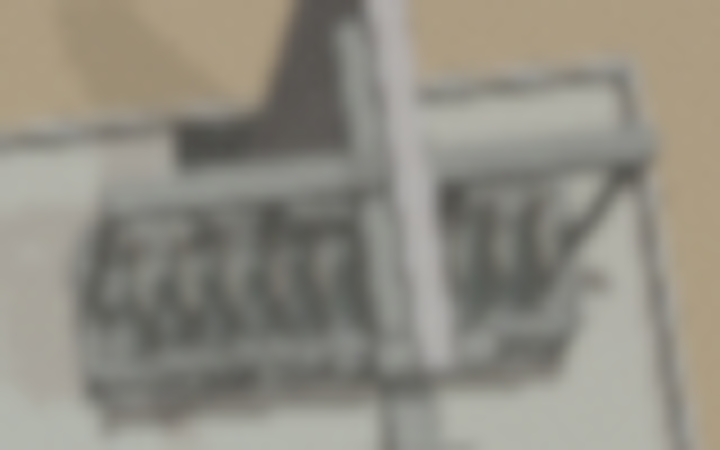

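View pics/z_side.png

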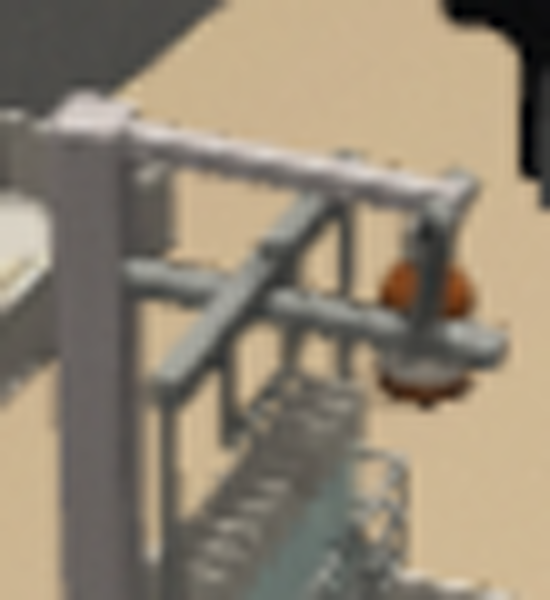

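```bash
python3 -c "
from station import manip
print(manip.read_state()['clock'],manip.sign_off())"
```

```text
the job is handed in; nothing more can be done
13.0667 None
```

The loaded basket (the left one, with the slides) now hangs on the drip peg with the flap shut behind it. I handed the job in at 13.1 s of the allowed 40 s.

- **Grip and push:** I gripped the bar about 48 mm to one side of its middle and put the eye over the end of the peg. I then pushed it past the flap with the bar about 9–13 mm above the peg.
- **Seating:** I lowered the basket until the peg took its weight, with the force reading changing from −2 N to about +4.6 N. The gripper was then opened, raised and moved away.
- **Position:** Just after the gripper opened, the arm's pose put the eye about 60 mm before the column axis and within 1 mm of the peg's centreline. This agrees with the required seat, to the accuracy of my camera fit (about 2 mm).
- **Final pictures:** The bar lies across the peg with the peg through the eye, level in the overlay. The flap hangs straight down on the outer side. The empty basket stands as it did and the gripper touches nothing.
- **Forces:** The wrist force readings stayed under 6 N throughout.
- **One doubtful view:** In one side view the bar seemed to dip at its far end. An enlarged view showed that the station's arm was hiding that end.

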